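Find the tired contact spring in the test jig

TASK

One of the three brass contact springs clamped in the test jig has gone soft. Working from the left station to the right as seen from the robot, press each spring's domed tip down onto its stop, hold it there a moment to feel how hard it pushes back and let it go, never loading a station with more than 25 N. Then mark the softest spring by sliding the black tab on top of its own clamp away from the spring, to the end or nearly so; leave the other two tabs where they are and do not disturb the things lying by the jig.

Things in the scene. Friction and masses are not known exactly. Their poses are not given: they have to be found in the camera images.
- jig_plate: Fixed aluminium base plate of the test jig, 180 (x) x 270 (y) x 12 mm; origin at the centre of its underside. Its x axis points away from the robot (from the leaf tips to the clamps), its y axis to the left along the row of three stations, 80 mm apart, which face exactly as the plate does.
- station_left: The left one of three alike stations fixed on the plate: clamp block 74 x 36 mm (x -22 to +52 mm, top 56 mm above the origin). From its front a brass leaf spring 14 mm wide, 1.6 mm thick sticks out towards -x to x -103 mm, 47 mm above the origin, over a rubber-capped stop post. Origin on the plate's top face (12 mm above the bench), on the centre line; axes as the plate's.
- dome_left (a point): Where the top of the left leaf's contact dome stands at rest (brass, 6 mm radius, 4 mm proud of the leaf, near its free tip): the point to press. Does not follow the leaf. About 9 mm down, the tip meets its firm stop: the force then rises by several N per mm more. Reaching the stop takes roughly 9 N on a sound leaf, 4 to 5 N on the soft one; it springs back.
- fin_left (a point): Middle of the front face (towards the leaf, -x) of the upright fin of the black reject tab on top of the left station: fin 18 mm wide, 6 mm thick, from 5 to 28 mm above the block's top; this point is 18 mm above the top and moves with the tab. The tab's foot, 5 mm high, sticks out 13 mm in front of this face.
- tab_left (a joint): Travel of the left reject tab (m) along the station's +x: 0 home (towards the leaf), 0.030 its end stop. Slides with about 1.5 N of friction and stays where it is left; starts 0 to 3 mm from home.
- station_middle: The middle one of three alike stations fixed on the plate: clamp block 74 x 36 mm (x -22 to +52 mm, top 56 mm above the origin). From its front a brass leaf spring 14 mm wide, 1.6 mm thick sticks out towards -x to x -103 mm, 47 mm above the origin, over a rubber-capped stop post. Origin on the plate's top face (12 mm above the bench), on the centre line; axes as the plate's.
- dome_middle (a point): Where the top of the middle leaf's contact dome stands at rest (brass, 6 mm radius, 4 mm proud of the leaf, near its free tip): the point to press. Does not follow the leaf. About 9 mm down, the tip meets its firm stop: the force then rises by several N per mm more. Reaching the stop takes roughly 9 N on a sound leaf, 4 to 5 N on the soft one; it springs back.
- fin_middle (a point): Middle of the front face (towards the leaf, -x) of the upright fin of the black reject tab on top of the middle station: fin 18 mm wide, 6 mm thick, from 5 to 28 mm above the block's top; this point is 18 mm above the top and moves with the tab. The tab's foot, 5 mm high, sticks out 13 mm in front of this face.
- tab_middle (a joint): Travel of the middle reject tab (m) along the station's +x: 0 home (towards the leaf), 0.030 its end stop. Slides with about 1.5 N of friction and stays where it is left; starts 0 to 3 mm from home.
- station_right: The right one of three alike stations fixed on the plate: clamp block 74 x 36 mm (x -22 to +52 mm, top 56 mm above the origin). From its front a brass leaf spring 14 mm wide, 1.6 mm thick sticks out towards -x to x -103 mm, 47 mm above the origin, over a rubber-capped stop post. Origin on the plate's top face (12 mm above the bench), on the centre line; axes as the plate's.
- dome_right (a point): Where the top of the right leaf's contact dome stands at rest (brass, 6 mm radius, 4 mm proud of the leaf, near its free tip): the point to press. Does not follow the leaf. About 9 mm down, the tip meets its firm stop: the force then rises by several N per mm more. Reaching the stop takes roughly 9 N on a sound leaf, 4 to 5 N on the soft one; it springs back.
- fin_right (a point): Middle of the front face (towards the leaf, -x) of the upright fin of the black reject tab on top of the right station: fin 18 mm wide, 6 mm thick, from 5 to 28 mm above the block's top; this point is 18 mm above the top and moves with the tab. The tab's foot, 5 mm high, sticks out 13 mm in front of this face.
- tab_right (a joint): Travel of the right reject tab (m) along the station's +x: 0 home (towards the leaf), 0.030 its end stop. Slides with about 1.5 N of friction and stays where it is left; starts 0 to 3 mm from home.
- chip_box: Closed chip box with a black base and clear lid, 50 x 50 x 18 mm, loose on the bench by the left side of the plate; origin at the centre of its underside. A bystander.
- hex_key: Black hex key, 25 x 73 x 5 mm, loose on the bench by the left side of the plate; origin at the centre of its underside. A bystander.
- glass_vial: Glass vial with black cap, 23 mm across, 52 mm high, standing loose on the bench by the right side of the plate; origin at the centre of its underside. A bystander.

How it is judged:
By the outcome, as a careful person would: the job done as asked, in the order asked, and still so for the second after the job is handed in, with the robot touching nothing.
It also fails if it takes over 72 s, if anything falls off the work surface, if the arm or the gripper's body presses on something with over 40 N, if the wrist force passes 120 N, or if a joint passes its speed limit or range.

ROBOT

A 6-joint arm with a two-finger parallel gripper is mounted at the origin on a cart in front of the work surface, level with it; the furniture and walls round the work are solid. World frame = base frame: x ahead of the robot, y to its left, z up, the work surface at z = 0. Lengths are in m, angles in rad, forces in N, time in s.
With the tool pointing down it reaches from about 0.375 to 0.9 m from the base axis. Payload 3.1 kg.
Tool frame: the origin (TCP) lies between the finger pads; the fingertips stand 17 mm ahead of it and the grasp point (between the pads) lies 2 mm behind it; z points along the fingers, y is the line along which they close (so a half turn about z gives the same grasp; the last joint's range is limited). The gripper opens to 85 mm and grips with 20 to 120 N. Pads are 22 mm wide; open, the fingers measure 114 mm over their backs; the gripper's body (76 mm by 85 mm) begins 54 mm behind the grasp point. The pads swing forward as they close: fully open they stand 13 mm farther back than shut.
Start: joints at [0.999, 0.527, 1.433, -0, 1.181, -0.178], TCP at [0.24, 0.577, 0.248] pointing down, gripper open.
Joint ranges: [-3.08, 3.08], [-0.75, 2.2], [0.22, 2.44], [-1.43, 4.57], [0, 2.65], [-2.85, 2.85]. Speed limits (rad/s): [2.79, 2.79, 3.14, 3.14, 3.14, 3.14].

INTERFACE

Orientations are given as a unit quaternion [x, y, z, w].
In Python, from cell import robot gives the robot as it stands.
- The arm moves only by the shell command python3 -m jog 'ROWS' [FORCE]. ROWS is JSON, a list of rows, each a list of 3 entries, a list of its own where there are three numbers: the shift along the tool's x, y, z in m, then the turn, a rotation vector about the tool's x, y, z in degrees, then the closure, from 0 (fully open) to 1 (shut). In form: [[[x, y, z], [rx, ry, rz], gripper], ...]. A call has 1 to 20 rows; each row is the pose to reach, as a shift and turn from the pose commanded when the call began, along the tool's axes at that moment; what a row does not reach only later rows make up. A row lasts 1/8 s, in which the tool goes at most 62.5 mm and 10.7 degrees, less where a joint would pass 70% of its speed; a pose out of reach is approached as far as the arm can. A call with a gripper value outside its range is refused whole. The fingers move at their own pace and stop on an object; FORCE is the grip in N (left out, the last holds). Time passes only in rows, so rows that repeat a pose let the fingers close. It gives the time, the measured TCP pose, the force, the opening and the grip force at its end, in the units of the state.
- robot.get_state(): the state, without advancing time (a new reading comes with each control period).
- robot.read_camera(name): name is "scene" or "top" or "wrist"; returns the picture (400x640x3 uint8, red, green, blue); there is no depth.
- robot.get_calibration(name): a dict with "fx", "fy", "cx", "cy" (pixels), "R" (3x3) and "t" (3): a world point X has camera coordinates R X + t. Camera axes: x right, y down, z forward; pixel columns grow to the right and rows downward; lengths in m; the calibration is good to about 2 mm. A picture is of the moment at which its call begins: read the wrist's pose just before it. get_calibration takes no time and is no camera call; for the wrist camera it gives the pose at the moment of the call.
- robot.sign_off(): hands the job in; it is judged then, once.
Trained networks look in the newest picture that a camera, given by its name, has taken for a name from the list of things; names that differ only in an ending like _2 or _b are one class to them, and where a whole thing is asked for, a point or a joint stands for the part that bears it (a point fixed in the world has none). Each returns a list of dicts, best first, with "p" (0 to 1); they miss things now and then, are a little off and sometimes report something else, mostly with a low value. They report only what shows in the picture. A call takes as long as a camera call.
- robot.recognise(query, camera): "box" ([centre column, centre row, width, height] in pixels, round what is visible of it).
The state is a dict: "time": time; "joint_positions": joint angles; "joint_vel": joint speeds; "tau": joint torques, N m; "tool_pos": TCP position; "tool_rot": TCP orientation; "force": force on the tool from outside, world axes, zero at the start; "ft_torque": the same for the moment, N m; "opening": finger opening in m; "gripper_force": force on a finger pad.
Only numpy, scipy, OpenCV 4.12 (cv2) and the standard library are available. Lean on these libraries where they do the work, as an engineer would, in place of code of your own. Each camera call takes 0.05 s, during which the arm holds its last target. There are 200 camera calls.

## Working session

There is one attempt and no reset: what is moved stays moved. The work goes in short steps, Python scripts to look and compute and a shell command to move; the robot and the scene stay as the last step left them, time stands still between calls to the robot, and variables do not carry over. Pictures are saved under pics/ and viewed, at most 10 in all, crops included, and the job is handed in when it is done.

```bash
mkdir -p pics; ls
python3 - <<'E'
from cell import robot
import cv2,numpy as np
np.set_printoptions(precision=4,suppress=True)
s=robot.get_state();print(s)
for c in ["top","scene"]:
    im=robot.read_camera(c);cv2.imwrite(f"pics/{c}0.png",im[:,:,::-1])
    k=robot.get_calibration(c);print(c,k)
    for q in ["jig_plate","station_left","dome_left","fin_left","glass_vial","chip_box"]:
        try: print(q,[(np.round(d["box"],1).tolist(),round(d["p"],2)) for d in robot.recognise(q,c)[:5]])
        except Exception as e: print(q,e)
E
```

```text
pics
{'time': 0.0, 'joint_positions': array([ 0.9985,  0.5285,  1.4339, -0.    ,  1.1814, -0.1785]), 'joint_vel': array([-0.0002, -0.0016,  0.0002, -0.0007, -0.0009, -0.0006]), 'tau': array([ -0.0021, -44.2354, -17.8022,  -0.0002,   0.0085,  -0.    ]), 'tool_pos': array([0.2394, 0.5766, 0.2473]), 'tool_rot': array([ 0.1956,  0.9807, -0.001 , -0.0004]), 'force': array([0.5124, 0.3514, 0.4285]), 'ft_torque': array([0.0119, 0.0258, 0.0124]), 'gripper_force': 0.0, 'opening': 0.08549865487887477}
top {'fx': 402.2935372201351, 'fy': 402.2935372201351, 'cx': 319.24415261080696, 'cy': 200.38873279844444, 'R': array([[-0.1184, -0.993 ,  0.0029],
       [-0.9707,  0.1151, -0.2108],
       [ 0.209 , -0.0278, -0.9775]]), 't': array([0.1053, 0.5119, 0.8082])}
jig_plate [([330.9, 216.5, 135.5, 100.0], 0.71)]
station_left [([289.7, 197.8, 22.0, 35.8], 0.79), ([289.6, 203.3, 11.2, 14.5], 0.42)]
dome_left [([288.2, 196.6, 25.0, 40.8], 0.78)]
fin_left []
glass_vial [([288.4, 196.6, 23.9, 37.0], 0.32)]
chip_box []
scene {'fx': 434.5799884615737, 'fy': 434.5799884615737, 'cx': 319.78115887096607, 'cy': 206.2995197460213, 'R': array([[ 0.6834, -0.7298,  0.0207],
       [-0.3727, -0.3731, -0.8496],
       [ 0.6277,  0.5729, -0.527 ]]), 't': array([-0.3179,  0.2695,  0.5374])}
jig_plate [([326.5, 254.8, 160.4, 79.5], 0.56)]
station_left [([299.0, 212.2, 54.3, 58.3], 0.98)]
dome_left [([297.3, 213.4, 55.6, 60.4], 0.97), ([420.6, 250.1, 16.5, 20.3], 0.64)]
fin_left [([364.0, 239.9, 54.0, 66.5], 0.52)]
glass_vial [([420.4, 249.3, 12.9, 18.7], 0.82)]
chip_box [([255.5, 206.8, 30.4, 22.9], 0.74)]
```

Run:
```python
import cv2,numpy as np
a=cv2.imread("pics/top0.png")[130:300,230:430]
b=cv2.imread("pics/scene0.png")[160:310,220:450]
cv2.imwrite("pics/t1.png",cv2.resize(a,None,fx=3.5,fy=3.5,interpolation=cv2.INTER_CUBIC))
cv2.imwrite("pics/s1.png",cv2.resize(b,None,fx=3.4,fy=3.4,interpolation=cv2.INTER_CUBIC))
```

```text
(no output)
```

View pics/t1.png

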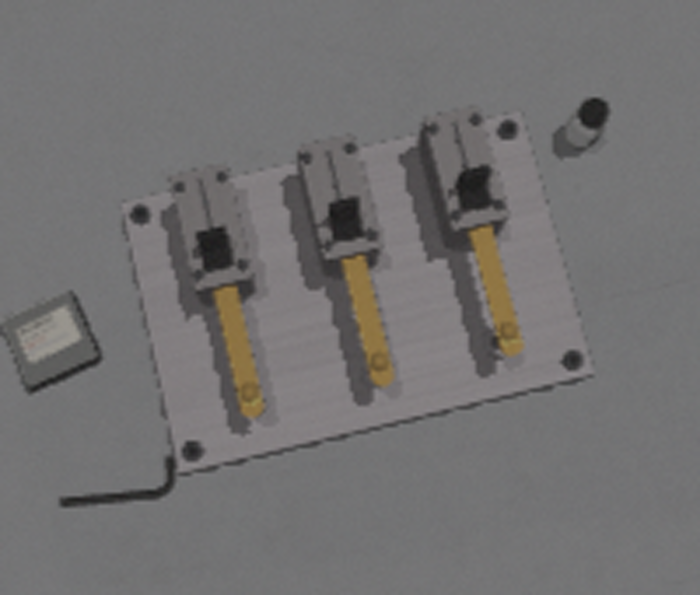

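View pics/s1.png

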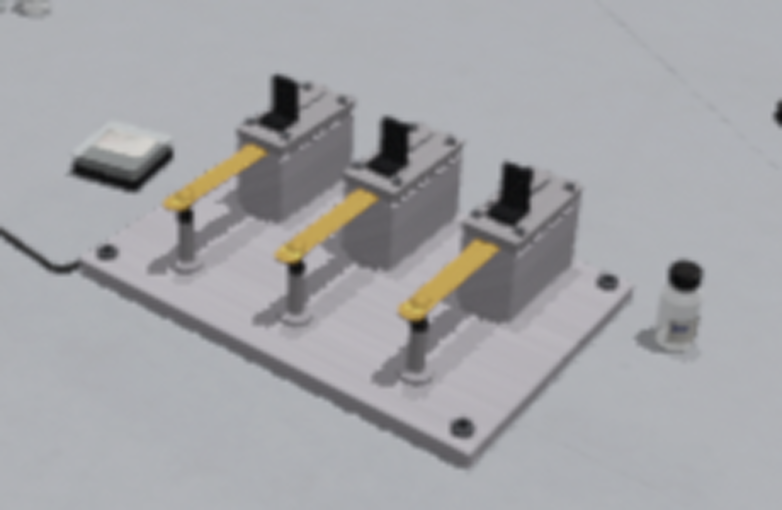

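The top crop shows domes at (249,391), (379,361) and (508,330). The plate corners are at (122,201), (520,113), (593,376) and (178,473). The scene crop shows domes at about (180,200), (291,252) and (413,308). Next I fit the plate pose.

```bash
cat > h.py <<'E'
from cell import robot
import numpy as np, cv2
from scipy.optimize import least_squares
from scipy.spatial.transform import Rotation as Ro
np.set_printoptions(precision=4,suppress=True)
def proj(k,X):
    c=np.atleast_2d(X)@np.array(k["R"]).T+k["t"]
    return np.c_[k["fx"]*c[:,0]/c[:,2]+k["cx"],k["fy"]*c[:,1]/c[:,2]+k["cy"]]
def world(p,X):
    X=np.atleast_2d(X);c,s=np.cos(p[2]),np.sin(p[2])
    return np.c_[p[0]+c*X[:,0]-s*X[:,1],p[1]+s*X[:,0]+c*X[:,1],X[:,2]]
E
python3 - <<'E'
from h import *
kt,ks=robot.get_calibration("top"),robot.get_calibration("scene")
T=np.array([[122,201],[520,113],[593,376],[178,473],[249,391],[379,361],[508,330]])/3.5+[230,130]
S=np.array([[632,288],[468,457],[82,262],[180,200],[291,252],[413,308]])/3.4+[220,160]
def pts(p):
    a,b=.09,.135
    C=[[a,b,.012],[a,-b,.012],[-a,-b,.012],[-a,b,.012]]
    D=[[p[3],y,.063] for y in(.08,0,-.08)]
    return np.array(C+D)
def f(p):
    X=pts(p);W=world(p,X)
    return np.r_[(proj(kt,W)-T).ravel(),(proj(ks,W[[1,2,3,4,5,6]])-S).ravel()]
r=least_squares(f,[.55,0,0.1,-.06]);print(r.x,np.degrees(r.x[2]));print(r.fun.reshape(-1,2));print(world(r.x,pts(r.x)))
E
```

```text
[ 0.4994  0.0193  0.109  -0.0582] 6.243196135309997
[[-0.6681  0.0755]
 [ 0.755  -0.4137]
 [ 0.7792  0.4537]
 [-0.3115  0.6314]
 [-0.0362  1.6308]
 [ 0.2978  1.5515]
 [ 0.5592  1.8405]
 [ 1.6179 -0.8044]
 [ 0.1518  0.166 ]
 [-1.2093 -1.344 ]
 [ 0.5516 -1.9897]
 [ 0.7993 -2.1867]
 [ 1.3351 -1.9432]]
[[ 0.5742  0.1633  0.012 ]
 [ 0.6036 -0.1051  0.012 ]
 [ 0.4246 -0.1247  0.012 ]
 [ 0.3953  0.1437  0.012 ]
 [ 0.4328  0.0925  0.063 ]
 [ 0.4415  0.013   0.063 ]
 [ 0.4502 -0.0665  0.063 ]]
```

```bash
cat >> h.py <<'E'
def go(target,yaw):
    "shift/turn in tool axes from the measured pose to world target, tool x along yaw (deg), pointing down"
    s=robot.get_state();R=Ro.from_quat(s["tool_rot"]);y=np.radians(yaw)
    G=Ro.from_matrix(np.array([[np.cos(y),np.sin(y),0],[np.sin(y),-np.cos(y),0],[0,0,-1]]))
    print("t",s["time"],"tcp",s["tool_pos"],"F",s["force"],"shift",R.inv().apply(np.array(target)-s["tool_pos"]),"turn",np.degrees((R.inv()*G).as_rotvec()))
E
python3 -c "
from h import *
go([.42,.05,.23],186.24)"
```

```text
t 0.7 tcp [0.2398 0.5772 0.2483] F [-0.3923 -0.734   0.6849] shift [-0.3687 -0.4177  0.0183] turn [  0.001   -0.0004 -28.8028]
```

```bash
python3 -m jog '[[[-0.037,-0.042,0.002],[0,0,-3],1],[[-0.074,-0.084,0.004],[0,0,-6],1],[[-0.111,-0.125,0.006],[0,0,-9],1],[[-0.148,-0.167,0.008],[0,0,-12],1],[[-0.185,-0.209,0.010],[0,0,-15],1],[[-0.222,-0.251,0.012],[0,0,-18],1],[[-0.259,-0.292,0.014],[0,0,-21],1],[[-0.296,-0.334,0.016],[0,0,-24],1],[[-0.333,-0.376,0.018],[0,0,-27],1],[[-0.369,-0.418,0.018],[0,0,-28.8],1],[[-0.369,-0.418,0.018],[0,0,-28.8],1],[[-0.369,-0.418,0.018],[0,0,-28.8],1],[[-0.369,-0.418,0.018],[0,0,-28.8],1],[[-0.369,-0.418,0.018],[0,0,-28.8],1]]' 40
python3 - <<'E'
from h import *
s=robot.get_state();print(s["opening"],s["tool_pos"],s["tool_rot"],s["force"])
k=robot.get_calibration("wrist");print(k)
im=robot.read_camera("wrist");cv2.imwrite("pics/w1.png",im[:,:,::-1])
for n,d in zip("LMR",[[.4328,.0925,.063],[.4415,.013,.063],[.4502,-.0665,.063]]):print(n,proj(k,d))
E
```

```text
time: 2.45
tool_pos: [0.4196, 0.0508, 0.2303]
tool_rot: [-0.056, 0.998, 0.0, -0.0]
force: [0.4, -0.3, 0.0]
opening: -0.0
gripper_force: 0.0
-3.506646095207844e-05 [0.4196 0.0508 0.2303] [-0.0556  0.9985  0.     -0.0001] [ 0.4294 -0.3289  0.0064]
{'fx': 325.28475346162065, 'fy': 325.28475346162065, 'cx': 317.31441708123236, 'cy': 196.45628953227558, 'R': array([[-0.1095,  0.994 ,  0.001 ],
       [ 0.9519,  0.1045,  0.2882],
       [ 0.2863,  0.0325, -0.9576]]), 't': array([-0.0056, -0.4371,  0.2395])}
L [[358.7954 199.3243]]
M [[273.7884 199.2936]]
R [[188.7292 199.2629]]
```

View pics/w1.png

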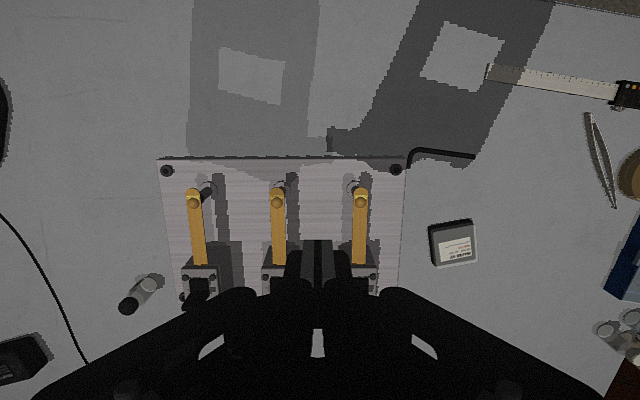

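The wrist view shows domes at about R (195,202), M (278,202) and L (361,202), a few pixels off the prediction. I'll zoom in and refit.

Run:
```python
from h import *
a=cv2.imread("pics/w1.png")[145:280,150:415]
cv2.imwrite("pics/w1c.png",cv2.resize(a,None,fx=3,fy=3,interpolation=cv2.INTER_CUBIC))
kt,ks,kw=[robot.get_calibration(c) for c in("top","scene","wrist")]
T=np.array([[249,391],[379,361],[508,330]])/3.5+[230,130]
S=np.array([[180,200],[291,252],[413,308]])/3.4+[220,160]
W=np.array([[361,202],[278,202],[195,202]])
def f(p):
    X=world(p,[[0,y,p[3]] for y in(.08,0,-.08)])
    return np.r_[(proj(kt,X)-T).ravel(),(proj(ks,X)-S).ravel(),(proj(kw,X)-W).ravel()]
r=least_squares(f,[.44,.01,.1,.06]);print(r.x);print(r.fun.reshape(-1,6))
```

```text
[0.4457 0.016  0.1097 0.0559]
[[-1.5508  0.2299 -1.5574  0.2095 -1.631   0.5565]
 [ 1.2152 -0.3363  1.184  -0.6167  1.37   -0.4844]
 [-0.4446 -0.6064 -0.295  -0.5699 -0.182  -0.5334]]
```

View pics/w1c.png

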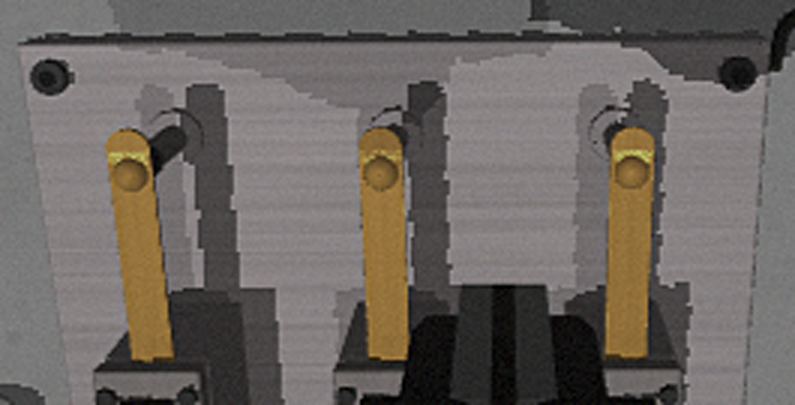

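Domes in the crop are at (130,174), (380,172) and (631,171), about 14 mm behind each tip. The fit gives left (0.435,0.094), middle (0.444,0.015) and right (0.453,-0.065), with the dome top at a nominal z of 0.063. Now I approach the left one.

```bash
python3 -m jog '[[[-0.009,0.021,0.03],[0,0,0],1],[[-0.018,0.0415,0.07],[0,0,0],1],[[-0.018,0.0415,0.11],[0,0,0],1],[[-0.018,0.0415,0.13],[0,0,0],1],[[-0.018,0.0415,0.143],[0,0,0],1],[[-0.018,0.0415,0.143],[0,0,0],1],[[-0.018,0.0415,0.143],[0,0,0],1]]'
python3 - <<'E'
from h import *
k=robot.get_calibration("wrist")
im=robot.read_camera("wrist");cv2.imwrite("pics/w2.png",im[:,:,::-1])
s=robot.get_state();print(s["force"],s["tool_pos"])
t=s["tool_pos"]-[0,0,.017];print("tip px",proj(k,t),"dome px",proj(k,[.4353,.0943,.063]))
E
```

```text
time: 3.38
tool_pos: [0.4341, 0.0929, 0.088]
tool_rot: [-0.055, 0.999, -0.0, 0.001]
force: [-0.5, -0.1, -0.1]
opening: 0.0
gripper_force: 0.0
[ 0.5835  0.4483 -0.0798] [0.4341 0.0928 0.0881]
tip px [[315.4442 256.9985]] dome px [[318.2328 251.8751]]
```

View pics/w2.png

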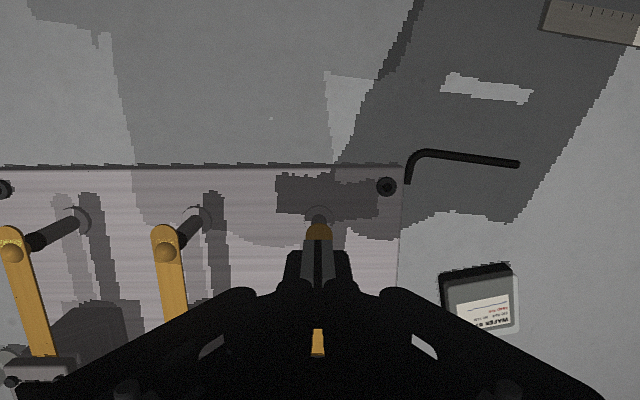

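The fingers cover the left dome, with the leaf tip showing just beyond them at (319,232), centred to about 1 mm. Pressing now in steps.

```bash
F='time|tool_pos|force: \['
python3 -m jog '[[[0,0.001,0.007],[0,0,0],1],[[0,0.001,0.009],[0,0,0],1],[[0,0.001,0.009],[0,0,0],1]]' | grep -E "$F"
python3 -m jog '[[[0,0,0.002],[0,0,0],1],[[0,0,0.002],[0,0,0],1],[[0,0,0.002],[0,0,0],1]]' | grep -E "$F"
python3 -m jog '[[[0,0,0.002],[0,0,0],1],[[0,0,0.002],[0,0,0],1],[[0,0,0.002],[0,0,0],1]]' | grep -E "$F"
python3 -c "
from h import *
k=robot.get_calibration('wrist');k['t']=k['t']-k['R']@np.array([0,0,.0131]);
print(proj(k,[[.444,.0148,.063],[.4527,-.0647,.063]]))"
```

```text
time: 3.8
tool_pos: [0.4338, 0.0937, 0.0784]
force: [1.1, -0.2, 1.0]
time: 4.18
tool_pos: [0.4338, 0.0938, 0.0765]
force: [0.8, 1.0, 3.0]
time: 4.55
tool_pos: [0.4338, 0.0937, 0.0744]
force: [1.1, 0.2, 6.1]
[[158.3974 252.9532]
 [  0.3478 253.2585]]
```

```bash
F='time|tool_pos|force: \['
python3 -m jog '[[[0,0,0.002],[0,0,0],1],[[0,0,0.002],[0,0,0],1],[[0,0,0.002],[0,0,0],1]]' | grep -E "$F"
python3 -m jog '[[[0,0,0.001],[0,0,0],1],[[0,0,0.001],[0,0,0],1],[[0,0,0.001],[0,0,0],1]]' | grep -E "$F"
python3 -m jog '[[[0,0,0.001],[0,0,0],1],[[0,0,0.001],[0,0,0],1],[[0,0,0.001],[0,0,0],1]]' | grep -E "$F"
```

```text
time: 4.92
tool_pos: [0.4338, 0.0937, 0.0726]
force: [0.4, 1.4, 7.1]
time: 5.3
tool_pos: [0.4339, 0.0937, 0.0717]
force: [0.4, 0.4, 8.3]
time: 5.68
tool_pos: [0.434, 0.0938, 0.0708]
force: [1.4, -0.1, 10.0]
```

```bash
F='time|tool_pos|force: \['
python3 -m jog '[[[0,0,0.001],[0,0,0],1],[[0,0,0.001],[0,0,0],1],[[0,0,0.001],[0,0,0],1]]' | grep -E "$F"
python3 -m jog '[[[0,0,0.0005],[0,0,0],1],[[0,0,0.0005],[0,0,0],1],[[0,0,0.0005],[0,0,0],1]]' | grep -E "$F"
```

```text
time: 6.05
tool_pos: [0.434, 0.0938, 0.0703]
force: [0.2, -0.4, 14.3]
time: 6.42
tool_pos: [0.434, 0.0938, 0.0701]
force: [-1.0, 1.1, 16.5]
```

Left spring: the stop comes at about 10 N, with a clear kink, so it is sound. I hold, release and move to the middle station.

```bash
F='time|tool_pos|force: \['
python3 -m jog '[[[0,0,0],[0,0,0],1],[[0,0,0],[0,0,0],1],[[0,0,0],[0,0,0],1],[[0,0,0],[0,0,0],1],[[0,0,0],[0,0,0],1],[[0,0,0],[0,0,0],1]]' | grep -E "$F"
python3 -m jog '[[[0,0,-0.005],[0,0,0],1],[[0,0,-0.012],[0,0,0],1],[[0,0,-0.030],[0,0,0],1],[[0,0,-0.030],[0,0,0],1],[[0,-0.027,-0.030],[0,0,0],1],[[0,-0.054,-0.030],[0,0,0],1],[[0,-0.080,-0.030],[0,0,0],1],[[0,-0.080,-0.030],[0,0,0],1],[[0,-0.080,-0.016],[0,0,0],1],[[0,-0.080,-0.012],[0,0,0],1],[[0,-0.080,-0.010],[0,0,0],1],[[0,-0.080,-0.010],[0,0,0],1]]' | grep -E "$F"
python3 -m jog '[[[0,0,0.003],[0,0,0],1],[[0,0,0.003],[0,0,0],1],[[0,0,0.003],[0,0,0],1]]' | grep -E "$F"
python3 -m jog '[[[0,0,0.003],[0,0,0],1],[[0,0,0.003],[0,0,0],1],[[0,0,0.003],[0,0,0],1]]' | grep -E "$F"
python3 -m jog '[[[0,0,0.002],[0,0,0],1],[[0,0,0.002],[0,0,0],1],[[0,0,0.002],[0,0,0],1]]' | grep -E "$F"
python3 -m jog '[[[0,0,0.001],[0,0,0],1],[[0,0,0.001],[0,0,0],1],[[0,0,0.001],[0,0,0],1]]' | grep -E "$F"
```

```text
time: 7.18
tool_pos: [0.434, 0.0938, 0.0701]
force: [0.3, 0.7, 18.3]
time: 8.68
tool_pos: [0.4417, 0.0147, 0.0788]
force: [-0.5, 0.1, 0.1]
time: 9.05
tool_pos: [0.442, 0.0144, 0.0759]
force: [-0.2, 1.6, 1.0]
time: 9.43
tool_pos: [0.4421, 0.0143, 0.0728]
force: [-0.4, 1.8, 3.5]
time: 9.8
tool_pos: [0.4422, 0.0143, 0.0709]
force: [-1.6, 2.8, 6.0]
time: 10.18
tool_pos: [0.4423, 0.0143, 0.0704]
force: [-1.2, 2.2, 10.4]
```

```bash
F='time|tool_pos|force: \['
python3 -m jog '[[[0,0,0.0005],[0,0,0],1],[[0,0,0.0005],[0,0,0],1],[[0,0,0.0005],[0,0,0],1],[[0,0,0.0005],[0,0,0],1],[[0,0,0.0005],[0,0,0],1],[[0,0,0.0005],[0,0,0],1],[[0,0,0.0005],[0,0,0],1],[[0,0,0.0005],[0,0,0],1]]' | grep -E "$F"
python3 -m jog '[[[0,0,-0.005],[0,0,0],1],[[0,0,-0.012],[0,0,0],1],[[0,0,-0.030],[0,0,0],1],[[0,0,-0.030],[0,0,0],1],[[0,-0.027,-0.030],[0,0,0],1],[[0,-0.054,-0.030],[0,0,0],1],[[0,-0.080,-0.030],[0,0,0],1],[[0,-0.080,-0.030],[0,0,0],1],[[0,-0.080,-0.016],[0,0,0],1],[[0,-0.080,-0.012],[0,0,0],1],[[0,-0.080,-0.010],[0,0,0],1],[[0,-0.080,-0.010],[0,0,0],1]]' | grep -E "$F"
python3 -m jog '[[[0,0,0.003],[0,0,0],1],[[0,0,0.003],[0,0,0],1],[[0,0,0.003],[0,0,0],1]]' | grep -E "$F"
python3 -m jog '[[[0,0,0.003],[0,0,0],1],[[0,0,0.003],[0,0,0],1],[[0,0,0.003],[0,0,0],1]]' | grep -E "$F"
python3 -m jog '[[[0,0,0.002],[0,0,0],1],[[0,0,0.002],[0,0,0],1],[[0,0,0.002],[0,0,0],1]]' | grep -E "$F"
python3 -m jog '[[[0,0,0.001],[0,0,0],1],[[0,0,0.001],[0,0,0],1],[[0,0,0.001],[0,0,0],1]]' | grep -E "$F"
```

```text
time: 11.18
tool_pos: [0.4423, 0.0143, 0.0702]
force: [-2.3, 3.7, 13.5]
time: 12.68
tool_pos: [0.4501, -0.0645, 0.0791]
force: [-0.9, 0.6, 1.6]
time: 13.05
tool_pos: [0.4505, -0.065, 0.0765]
force: [-2.2, 2.6, 4.1]
time: 13.42
tool_pos: [0.4505, -0.065, 0.0734]
force: [-2.2, 2.6, 7.4]
time: 13.8
tool_pos: [0.4506, -0.065, 0.0716]
force: [-1.9, 3.2, 8.2]
time: 14.18
tool_pos: [0.4507, -0.065, 0.0708]
force: [-1.8, 3.4, 8.7]
```

```bash
F='time|tool_pos|force: \['
python3 -m jog '[[[0,0,0.001],[0,0,0],1],[[0,0,0.001],[0,0,0],1],[[0,0,0.001],[0,0,0],1]]' | grep -E "$F"
python3 -m jog '[[[0,0,0.0005],[0,0,0],1],[[0,0,0.0005],[0,0,0],1],[[0,0,0.0005],[0,0,0],1],[[0,0,0.0005],[0,0,0],1],[[0,0,0.0005],[0,0,0],1],[[0,0,0.0005],[0,0,0],1],[[0,0,0.0005],[0,0,0],1],[[0,0,0.0005],[0,0,0],1]]' | grep -E "$F"
```

```text
time: 14.55
tool_pos: [0.4507, -0.065, 0.0703]
force: [-2.3, 3.7, 15.7]
time: 15.55
tool_pos: [0.4507, -0.0651, 0.0701]
force: [-3.8, 3.7, 16.8]
```

The right spring is sound at about 9 N and the middle one is soft at about 4.5 N. I release, then go in front of the middle fin.

```bash
F='time|tool_pos|force: \['
python3 -m jog '[[[0,0,-0.005],[0,0,0],1],[[0,0,-0.012],[0,0,0],1],[[0,0,-0.040],[0,0,0],1],[[0,0,-0.060],[0,0,0],1],[[0,0.027,-0.060],[0,0,0],1],[[0,0.054,-0.060],[0,0,0],1],[[-0.020,0.080,-0.060],[0,0,0],1],[[-0.040,0.080,-0.060],[0,0,0],1],[[-0.040,0.080,-0.060],[0,0,0],1],[[-0.040,0.080,-0.040],[0,0,0],1],[[-0.040,0.080,-0.027],[0,0,0],1],[[-0.040,0.080,-0.027],[0,0,0],1],[[-0.040,0.080,-0.027],[0,0,0],1]]' | grep -E "$F"
python3 - <<'E'
from h import *
for c in ("top","scene"):
    im=robot.read_camera(c);cv2.imwrite(f"pics/{c}3.png",im[:,:,::-1])
a=cv2.imread("pics/scene3.png")[130:310,220:450]
cv2.imwrite("pics/s3c.png",cv2.resize(a,None,fx=3.2,fy=3.2,interpolation=cv2.INTER_CUBIC))
k=robot.get_calibration("scene");s0=np.array([[380,170]])/3.4+[220,160]
R=np.array(k["R"]);C=-R.T@k["t"];d=R.T@np.array([(s0[0,0]-k["cx"])/k["fx"],(s0[0,1]-k["cy"])/k["fy"],1])
print("foot front",C+d*(.073-C[2])/d[2])
E
```

```text
time: 17.18
tool_pos: [0.4819, 0.0183, 0.0959]
force: [0.1, 0.2, -0.6]
foot front [0.5177 0.0197 0.073 ]
```

View pics/s3c.png

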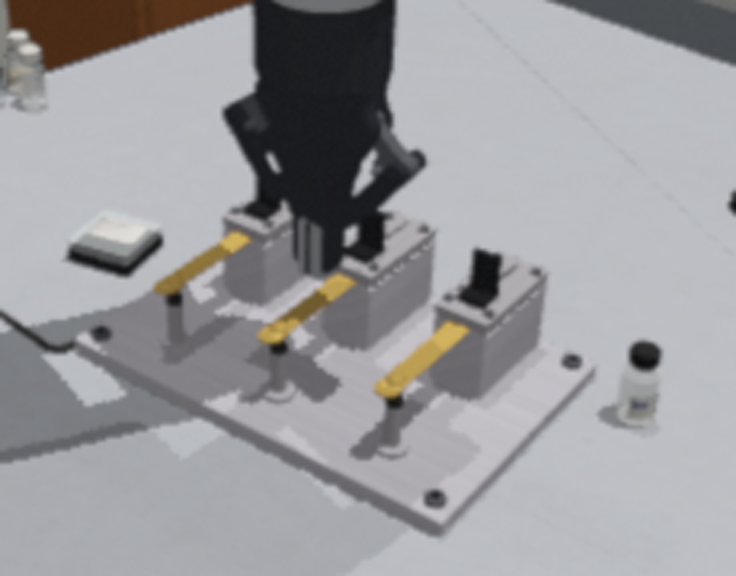

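The scene shows the fingers just in front of the middle fin (370,235), with nothing disturbed. Estimated fin front is x≈0.531. I creep in.

```bash
F='time|tool_pos|force: \['
python3 -m jog '[[[-0.010,0,0],[0,0,0],1],[[-0.020,0,0],[0,0,0],1],[[-0.028,0,0],[0,0,0],1],[[-0.032,0,0],[0,0,0],1],[[-0.032,0,0],[0,0,0],1]]' | grep -E "$F"
for i in 1; do python3 -m jog '[[[-0.002,0,0],[0,0,0],1],[[-0.004,0,0],[0,0,0],1],[[-0.004,0,0],[0,0,0],1]]' | grep -E "$F"; done
python3 -m jog '[[[-0.002,0,0],[0,0,0],1],[[-0.004,0,0],[0,0,0],1],[[-0.004,0,0],[0,0,0],1]]' | grep -E "$F"
python3 -m jog '[[[-0.002,0,0],[0,0,0],1],[[-0.004,0,0],[0,0,0],1],[[-0.004,0,0],[0,0,0],1]]' | grep -E "$F"
```

```text
time: 17.9
tool_pos: [0.5139, 0.0222, 0.0957]
force: [-0.1, 0.5, -0.1]
time: 18.27
tool_pos: [0.5178, 0.0224, 0.0958]
force: [0.0, 0.1, -0.1]
time: 18.65
tool_pos: [0.5219, 0.0229, 0.0959]
force: [0.4, 0.1, 0.0]
time: 19.02
tool_pos: [0.5254, 0.0234, 0.0957]
force: [-1.1, 1.6, 0.0]
```

```bash
F='time|tool_pos|force: \['
python3 -m jog '[[[-0.003,0,0],[0,0,0],1],[[-0.006,0,0],[0,0,0],1],[[-0.010,0,0],[0,0,0],1],[[-0.010,0,0],[0,0,0],1]]' | grep -E "$F"
python3 -m jog '[[[-0.003,0,0],[0,0,0],1],[[-0.006,0,0],[0,0,0],1],[[-0.010,0,0],[0,0,0],1],[[-0.010,0,0],[0,0,0],1]]' | grep -E "$F"
python3 -m jog '[[[-0.002,0,0],[0,0,0],1],[[-0.004,0,0],[0,0,0],1],[[-0.004,0,0],[0,0,0],1]]' | grep -E "$F"
python3 -m jog '[[[-0.001,0,0],[0,0,0],1],[[-0.002,0,0],[0,0,0],1],[[-0.002,0,0],[0,0,0],1]]' | grep -E "$F"
```

```text
time: 19.52
tool_pos: [0.5364, 0.0245, 0.0958]
force: [-0.7, -0.6, -0.3]
time: 20.02
tool_pos: [0.5463, 0.0255, 0.0958]
force: [-0.6, -0.3, 0.4]
time: 20.4
tool_pos: [0.5498, 0.0259, 0.0959]
force: [-0.2, -0.3, 0.7]
time: 20.78
tool_pos: [0.551, 0.0261, 0.0958]
force: [-2.3, -0.7, 1.7]
```

```bash
F='time|tool_pos|force: \['
python3 -m jog '[[[-0.001,0,0],[0,0,0],1],[[-0.002,0,0],[0,0,0],1],[[-0.002,0,0],[0,0,0],1]]' | grep -E "$F"
python3 -m jog '[[[-0.001,0,0],[0,0,0],1],[[-0.001,0,0],[0,0,0],1]]' | grep -E "$F"
```

```text
time: 21.15
tool_pos: [0.5511, 0.0263, 0.0957]
force: [-6.0, -3.2, 4.9]
time: 21.4
tool_pos: [0.5512, 0.0264, 0.0956]
force: [-8.2, -2.6, 7.3]
```

End stop reached, as the force rises with no further motion. I back off, lift and check.

```bash
python3 -m jog '[[[0.010,0,0],[0,0,0],1],[[0.030,0,0],[0,0,0],1],[[0.040,0,-0.020],[0,0,0],1],[[0.060,0,-0.060],[0,0,0],1],[[0.080,0,-0.11],[0,0,0],1],[[0.10,0,-0.16],[0,0,0],1],[[0.10,0.05,-0.2],[0,0,0],1],[[0.10,0.1,-0.22],[0,0,0],1],[[0.10,0.15,-0.22],[0,0,0],1],[[0.10,0.15,-0.22],[0,0,0],1],[[0.10,0.15,-0.22],[0,0,0],1]]'
python3 - <<'E'
from h import *
ims=[]
for c,(r,q) in (("top",(130,230)),("scene",(150,220))):
    im=robot.read_camera(c)[:,:,::-1];cv2.imwrite(f"pics/{c}4.png",im);ims.append(cv2.resize(im[r:r+150,q:q+220],None,fx=3.6,fy=2*1,interpolation=cv2.INTER_CUBIC) if 0 else cv2.resize(im[r:r+170,q:q+220],None,fx=1.8*1,fy=1.8,interpolation=cv2.INTER_CUBIC))
cv2.imwrite("pics/end.png",np.hstack(ims))
E
```

```text
time: 22.78
tool_pos: [0.439, 0.1647, 0.3157]
tool_rot: [-0.055, 0.998, -0.0, 0.001]
force: [-0.4, 0.6, -0.3]
opening: 0.0002
gripper_force: 0.0
```

View pics/end.png

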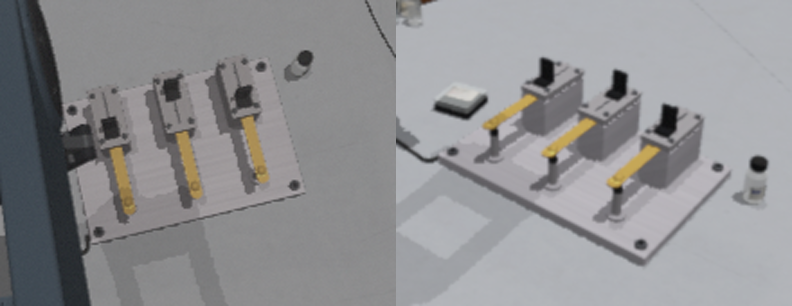

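The middle tab has moved back (top view 172,90), the other two are at home, and the things by the jig are untouched.

```bash
python3 -c "
from cell import robot
print(robot.sign_off())"
```

```text
the job is handed in; nothing more can be done
None
```

I pressed all three springs left to right (at most about 18 N). The middle one is the soft one, at about 4.5 N to its stop against 9–10 N for the others; its tab is pushed to the end stop, the other tabs and the things by the jig are untouched, and the job is handed in at about 23 s.

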